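Clear the parts washer's lid and hold it open at 60 degrees

ROBOT

A 6-joint arm with a two-finger parallel gripper is mounted at the origin on a cart in front of the work surface, level with it; the furniture and walls round the work are solid. World frame = base frame: x ahead of the robot, y to its left, z up, the work surface at z = 0. Lengths are in mm, angles in rad, forces in N, time in s.
With the tool pointing down it reaches from about 300 to 775 mm from the base axis. Payload 14.6 kg.
Tool frame: the origin (TCP) lies midway between the tips of the shut fingers; the grasp point (between the pads) lies 19 mm behind it; z points along the fingers, y is the line along which they close (so a half turn about z gives the same grasp; the last joint's range is limited). The gripper opens to 85 mm and grips with 20 to 120 N. Pads are 22 mm wide; open, the fingers measure 114 mm over their backs; the gripper's body (76 mm by 85 mm) begins 54 mm behind the grasp point. The pads swing forward as they close: fully open they stand 13 mm farther back than shut.
Start: joints at [1.239, 0.3, 1.521, -0, 1.321, -0.067], TCP at [143.942, 530.82, 231.281] pointing down, gripper open.
Joint ranges: [-3.03, 3.03], [-0.79, 2.21], [0.23, 2.52], [-1.04, 4.18], [0, 3.07], [-2.55, 2.55]. Speed limits (rad/s): [2.22, 2.22, 2.57, 3.14, 3.14, 3.14].

INTERFACE

Orientations are given as a unit quaternion [w, x, y, z].
In Python, from rig import bot, viewer, finish_job gives the robot as it stands (bot), with the cameras (viewer) and the job as plain functions. Calls block until the motion is done:
- bot.move_to(position, orientation): joint-space move of the TCP to a pose.
- bot.servo_line(position, attitude=None, speed=150, until_force=None): straight line of the TCP; attitude=None keeps the orientation; speed is the mean speed in mm/s. With until_force (N) it stops when the force on the tool has changed by that much, and returns True; else False.
- bot.move_joints(angles): joint-space move.
- bot.move_gripper(opening, grip_force=None): finger opening in mm; grip_force is the grip in N (None keeps the last); returns when the fingers have stopped.
- bot.dwell(seconds).
- bot.ik(position, orientation): joint angles nearest the present ones, or None.
- bot.read_state(): the state.
- viewer.read_camera(name): name is "scene" or "top" or "wrist"; returns a dict with "image" (384x512x3 uint8, blue, green, red), "fovy" (degrees; the focal length in pixels is half the picture's height over the tangent of half this angle, whatever the lens; pixels are square), "cx", "cy" (the principal point, pixels), "eye" and "attitude" of the camera in the world; the wrist camera has in their place "mount" (4x4, takes a point from camera to tool coordinates, whose origin is the TCP and whose axes are the flange's). Camera axes: x right, y down, z forward; pixel columns grow to the right and rows downward; lengths in mm; the calibration is good to about 2 mm. A picture is of the moment at which its call begins: read the wrist's pose just before it. There is no depth.
A pose or a line that the arm cannot do raises bot.MotionError and nothing moves.
- finish_job(): hands the job in; it is judged then, once.
The state is a dict: "clock": time; "joint_positions": joint angles; "qvel": joint speeds; "effort": joint torques, N m; "ee_pos": TCP position; "tool_rot": TCP orientation; "ft_force": force on the tool from outside, world axes, zero at the start; "moment": the same for the moment, N m; "grip_width": finger opening in mm; "grip_force": force on a finger pad.
Only numpy, scipy, OpenCV 4.12 (cv2) and the standard library are available. Lean on these libraries where they do the work, as an engineer would, in place of code of your own. Each camera call takes 0.05 s, during which the arm holds its last target. There are 200 camera calls.

TASK

I need to measure the parts washer for a lid stay: take the sanding block off its lid and lay it flat on the bare worktop, without dropping it. Then lift the spring-shut lid, which has a bar handle along its front edge, to 60 degrees from closed (within 5) and keep holding it there: finish with the gripper still holding the lid, because it snaps shut when let go. Leave the loose pipe elbow, the brass valve and the tape measure where they are.

Things in the scene. Friction and masses are not known exactly. Their poses are not given: they have to be found in the camera images.
- washer: drained parts washer: fixed grey steel box, 130 deep (its x) x 200 wide (its y) x 85 mm high. Worktop right of it is bare (x 0.46 to 0.56, y 0 to 0.1 m). Origin: centre of its underside, on the worktop; front is its -x side (roughly towards the robot), +z up. Its flat aluminium lid, 136 x 206 x 10 mm, is hinged at the rear (+x) edge; the closed lid's top is 97 mm above the worktop.
- lid (a joint): opening angle of the lid in rad: 0 closed, growing as the front edge goes up and back; 60 degrees is 1.047; stop at 1.8. Weight and a spring close it: 3 to 4 N at the bar holds it anywhere; let go, it falls shut.
- hinge_mid (a point): middle of the lid's hinge axis, fixed on the washer: 65 mm behind its centre (washer +x), 91 mm above the worktop. The axis runs along the washer's y.
- lid_bar (a point): middle of the lid's round steel bar (10 mm thick, 100 mm long, along this point's y), 50 mm in front of the lid's front edge on an 8 mm leg at each end; it turns with the lid. 185 mm from the hinge axis and level with it when closed: at angle a it is 185*cos(a) mm in front of and 185*sin(a) mm above the axis.
- block: pine sanding block, 45 (its x) x 90 (its y) x 28 mm high, about 0.1 to 0.17 kg, lying loose on the closed lid. Origin: centre of its underside; z up.
- elbow: bystander: loose plated pipe elbow, 61 x 56 x 22 mm, lying on the worktop left of the washer, towards the robot. Origin: centre of its underside. (Two more elbows lie inside the washer, fixed.)
- valve: bystander: small brass gas cock, 42 x 54 x 19 mm, lying on the worktop left of the washer. Origin: centre of its underside.
- tape: bystander: pocket tape measure, 36 x 81 x 66 mm, standing on the worktop right of the washer and behind. Origin: centre of its underside.

How it is judged (in metres and radians):
On the way, in this order (a step that is already met when the one before it is completed fails the run):
1. the block is lifted clear of the lid in the gripper (height (world z) of block above 0.11 m and contact force between the fingers and block above 1 N and contact force between block and washer below 0.05 N), for 0.1 s.
2. the block lies flat on the worktop, let go, with the lid still shut (height (world z) of block below 0.006 m and angle between block's own z axis and vertical below 0.1 rad and linear speed of block below 0.02 m/s and contact force between the fingers and block below 0.1 N and contact force between block and washer below 0.1 N and value of joint lid below 0.1 rad), for 0.2 s.
At the end, for the whole second after the job is handed in: The lid stands still at 60 degrees from closed, give or take 5 degrees (0.960 to 1.134 rad), carried by the gripper's fingers (contact force over 1 N) and by nothing else; the block lies flat (within 0.1 rad) and at rest on the worktop, touching neither the fingers nor the washer (value of joint lid between 0.96 and 1.134 rad and velocity of joint lid between -0.05 and 0.05 rad/s and contact force between the fingers and washer above 1 N and height (world z) of block below 0.006 m and angle between block's own z axis and vertical below 0.1 rad and linear speed of block below 0.02 m/s and contact force between the fingers and block below 0.1 N and contact force between block and washer below 0.1 N and contact force between anything else and block above 0.2 N); the arm keeps its last pose, push and grip.
It fails at once if the lid is opened while the block is still on it or in the gripper (value of joint lid above 0.15 rad and height (world z) of block above 0.03 m).
It fails at once if the block is dropped or knocked off: it falls free more than 30 mm above the worktop (height (world z) of block between 0.03 and 0.085 m and contact force between block and anything else below 0.02 N).
It fails at once if the washer's neighbours are disturbed: elbow, valve or tape measure moved by more than 20 mm (distance of any of elbow, valve, tape from where it was at the start of the episode above 0.02 m).
It also fails if it takes over 54 s, if anything falls off the work surface, if the arm or the gripper's body presses on something with over 40 N, if the wrist force passes 120 N, or if a joint passes its speed limit or range.

## Working session

There is one attempt and no reset: what is moved stays moved. The work goes in short steps, each a Python script; the robot and the scene stay as the last script left them, time stands still between calls to the robot, and variables do not carry over. Pictures are saved under pics/ and viewed, at most 10 in all, crops included, and the job is handed in when it is done.

```bash
ls; mkdir -p pics; python3 - <<'E'
from rig import bot, viewer, finish_job
import cv2,numpy as np
for n in("top","scene"):
    c=viewer.read_camera(n); cv2.imwrite(f"pics/{n}0.png",c["image"])
    print(n,c["fovy"],c["cx"],c["cy"],c["eye"],c["attitude"])
s=bot.read_state();print(s["clock"],s["ee_pos"],s["tool_rot"],s["grip_width"])
E
```

```text
pics
rig.py
top 57.371194515106296 255.14405569390647 196.16565791933968 [ 363.38777385  301.59284126 1037.86068884] [ 0.03753026 -0.69791078  0.71506295 -0.01403549]
scene 55.40114402763024 259.77425518074176 190.56522869171044 [ 137.52611507 -264.87949801  618.46657936] [-0.43090538  0.87163981 -0.21196379  0.09816284]
0.1 [143.88104153 530.65202724 230.81295035] [-9.96067672e-05  1.32020350e-01  9.91246891e-01 -4.67603639e-04] 85.43638604222114
```

View pics/top0.png

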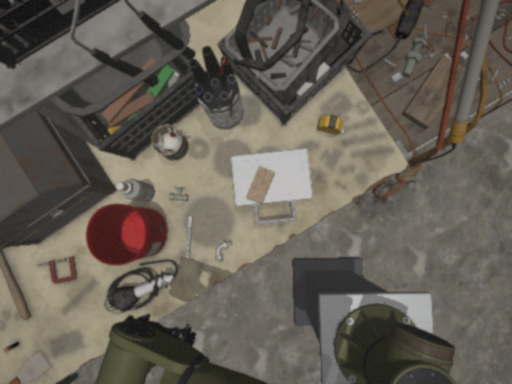

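View pics/scene0.png

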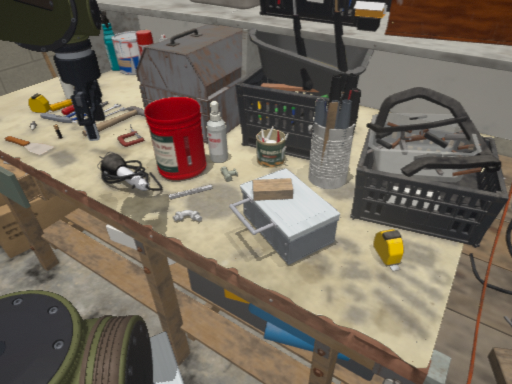

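Top view: the lid is the white quad around (272,178), with the block at (261,184), the bar at y≈218 and the tape at (331,124). The scene view agrees. Next I'll measure them.

```bash
cat > h.py <<'E'
import numpy as np,cv2
from scipy.spatial.transform import Rotation as R
def rot(q): return R.from_quat([q[1],q[2],q[3],q[0]])
def quat(r): x=r.as_quat(); return [x[3],x[0],x[1],x[2]]
def setup(c):
    f=c["image"].shape[0]/2/np.tan(np.radians(c["fovy"])/2)
    return f,rot(c["attitude"]).as_matrix(),np.array(c["eye"])
def plane(c,uv,z):
    f,A,e=setup(c); uv=np.atleast_2d(uv).astype(float)
    d=np.c_[(uv[:,0]-c["cx"])/f,(uv[:,1]-c["cy"])/f,np.ones(len(uv))]@A.T
    return e+d*((z-e[2])/d[:,2])[:,None]
def proj(c,p):
    f,A,e=setup(c); q=(np.atleast_2d(p)-e)@A
    return np.c_[c["cx"]+f*q[:,0]/q[:,2],c["cy"]+f*q[:,1]/q[:,2]]
def biggest(m,x0,y0,x1,y1):
    k=np.zeros(m.shape,np.uint8); k[y0:y1,x0:x1]=m[y0:y1,x0:x1]*255
    cs,_=cv2.findContours(k,cv2.RETR_EXTERNAL,cv2.CHAIN_APPROX_NONE)
    return max(cs,key=cv2.contourArea)[:,0]
def rect(P):
    """centre, long side, short side, long-side yaw of world points (n,2)"""
    b=cv2.boxPoints(cv2.minAreaRect(P[:,:2].astype(np.float32)))
    e1,e2=b[1]-b[0],b[2]-b[1]
    if np.hypot(*e1)<np.hypot(*e2): e1,e2=e2,e1
    return b.mean(0),np.hypot(*e1),np.hypot(*e2),np.degrees(np.arctan2(e1[1],e1[0]))%180
E
python3 - <<'E'
from rig import bot, viewer, finish_job
from h import *
c=viewer.read_camera("top"); im=c["image"]; hsv=cv2.cvtColor(im,cv2.COLOR_BGR2HSV)
print(hsv[165,290],hsv[184,261],hsv[210,330],hsv[218,275],hsv[124,331])
S,V=hsv[...,1],hsv[...,2]
lid=(S<40)&(V>150)
blk=(S>60)&(V>90)
C=biggest(lid,220,140,325,212); print("lid",rect(plane(c,C,97)))
B=biggest(blk,244,162,280,204); print("block",rect(plane(c,B,125)),len(B))
T=biggest((S>150),312,108,348,140); print("tape",rect(plane(c,T,66)))
bar=(S<40)&(V>60)
print(S[205:226,275],V[205:226,275])
K=im[100:240,200:360]; cv2.imwrite("pics/crop1.png",cv2.resize(K,None,fx=4,fy=4,interpolation=cv2.INTER_CUBIC))
print(plane(c,[[294,217],[256,220],[275,218.5]],91))
E
```

```text
[  0   3 193] [ 16  71 144] [ 21  56 142] [ 19  33 109] [21 30 86]
lid (array([484.79083, 288.2793 ], dtype=float32), np.float32(211.94896), np.float32(144.02844), np.float32(93.86936))
block (array([460.75427, 317.5512 ], dtype=float32), np.float32(85.31575), np.float32(39.428825), np.float32(156.82993)) 84
tape (array([641.3024 , 135.80319], dtype=float32), np.float32(33.096943), np.float32(21.64174), np.float32(164.21451))
[52 54 54 53 53 57 55 56 57 51 52 49 48 33 11  4  5 24 45 46 47] [132 133 133 140 143 147 149 150 148 134 118 109 106 109 121 139 144 140
 143 140 140]
[[374.23966721 229.21356261  91.        ]
 [368.57285556 331.46410618  91.        ]
 [371.41059809 280.26058388  91.        ]]
```

View pics/crop1.png

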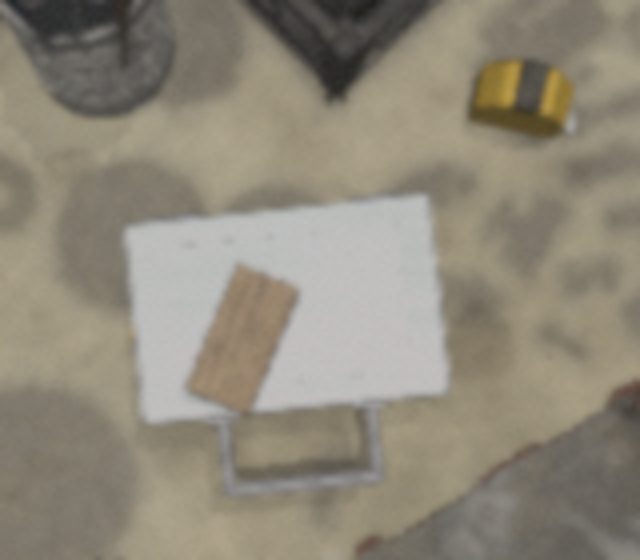

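The lid reads 212x144 (nominal 206x136, so the edges are slightly blurred), at yaw ≈3.7°, with the bar middle near (366.5, 281, 91). The block reads 85x39 (nominal 90x45), centred at (461,318) with its long axis at 157°. Before moving, I'll check reachability for the whole plan.

```bash
cat >> h.py <<'E'
def tool(z,y):
    z=np.array(z,float)/np.linalg.norm(z); y=np.array(y,float); y-=z*(y@z); y/=np.linalg.norm(y)
    return quat(R.from_matrix(np.c_[np.cross(y,z),y,z]))
def down(yaw):  # fingers close along yaw (deg)
    a=np.radians(yaw); return tool([0,0,-1],[np.cos(a),np.sin(a),0])
YAW=np.radians(3.7); WX=np.array([np.cos(YAW),np.sin(YAW),0]); Z=np.array([0,0,1.])
HINGE=np.array([366.5,281,91])+185*WX
def barpos(a): a=np.radians(a); return HINGE-185*np.cos(a)*WX+185*np.sin(a)*Z
def barpose(a,tilt,sgn=1,back=19,off=0):
    t=np.radians(tilt); z=np.cos(t)*WX-np.sin(t)*Z; y=sgn*(np.sin(t)*WX+np.cos(t)*Z)
    return barpos(a)+z*(back-off),tool(z,y)
E
python3 - <<'E'
from rig import bot, viewer, finish_job
from h import *
f=lambda q:None if q is None else np.round(q,2)
for y in(66.8,246.8):
    print(y,f(bot.ik([460.8,317.6,97],down(y))),f(bot.ik([510,50,5],down(y))))
for y in(0,90,180,270): print("place",y,f(bot.ik([510,50,5],down(y))))
print(HINGE)
for sg in(1,-1):
  for a,t in((0,20),(0,35),(0,45),(0,55),(30,65),(60,75),(60,85)):
    print(sg,a,t,f(bot.ik(*barpose(a,t,sg))),f(bot.ik(*barpose(a,t,sg,off=70))))
E
```

```text
66.8 [ 0.54  0.47  1.63 -0.    1.05 -0.63] [ 0.03  0.53  1.8  -0.    0.81 -1.14]
246.8 [ 0.54  0.47  1.63 -0.    1.05  2.51] [ 0.03  0.53  1.8  -0.    0.81  2.  ]
place 0 [ 0.03  0.53  1.8  -0.    0.81  0.03]
place 90 [ 0.03  0.53  1.8  -0.    0.81 -1.54]
place 180 None
place 270 [ 0.03  0.53  1.8  -0.    0.81  1.6 ]
[551.11438938 292.93847703  91.        ]
1 0 20 None None
1 0 35 None None
1 0 45 None None
1 0 55 [ 0.75  0.21  2.19 -1.03  0.44  1.58] [ 0.83  0.02  2.23 -0.81  0.58  1.39]
1 30 65 [ 0.66  0.08  2.01 -0.37  0.72  0.83] [ 0.7  -0.06  1.98 -0.33  0.89  0.81]
1 60 75 [ 0.54  0.17  1.69 -0.14  1.04  0.53] [ 0.56  0.09  1.63 -0.13  1.19  0.53]
1 60 85 [ 0.51  0.24  1.59 -0.04  1.23  0.45] [ 0.51  0.18  1.5  -0.04  1.38  0.45]
-1 0 20 [ 0.93  0.46  2.32  4.15  1.01 -0.32] None
-1 0 35 None None
-1 0 45 None None
-1 0 55 [ 0.75  0.21  2.19 -1.03  0.44 -1.57] [ 0.83  0.02  2.23 -0.81  0.58 -1.76]
-1 30 65 [ 0.66  0.08  2.01 -0.37  0.72 -2.31] [ 0.7  -0.06  1.98 -0.33  0.89 -2.33]
-1 60 75 None None
-1 60 85 None None
```

```bash
python3 - <<'E'
from rig import bot, viewer, finish_job
from h import *
q=down(66.8); B=[460.8,317.6]
def st(t): s=bot.read_state(); print(t,round(s["clock"],2),np.round(s["ee_pos"],1),round(s["grip_width"],1),round(s["grip_force"],1),np.round(s["ft_force"],1))
bot.move_to([*B,200],q)
s=bot.read_state(); w=viewer.read_camera("wrist"); cv2.imwrite("pics/w1.png",w["image"])
bot.servo_line([*B,98],speed=100,until_force=8); st("down")
bot.move_gripper(30,grip_force=40); st("grip")
bot.servo_line([*B,125],speed=40); st("lift")
bot.servo_line([*B,190],speed=100); st("up")
w=viewer.read_camera("scene"); cv2.imwrite("pics/s1.png",w["image"][100:300,180:460])
E
```

```text
down 2.79 [461.1 317.8  98.6] 85.5 0.0 [-0.1  0.  -0.2]
grip 3.24 [460.9 317.7  98.5] 44.6 44.8 [-1.6  0.1  5. ]
lift 4.07 [460.7 317.5 124.8] 44.1 44.1 [ 0.2 -0.5 -1.9]
up 4.87 [460.6 317.4 189.3] 44.6 44.1 [-0.   0.1 -0.8]
```

View pics/s1.png

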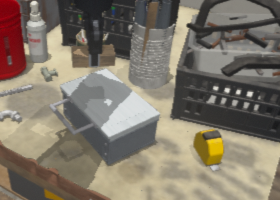

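The block is held at about (80,55) in the crop, between the fingers and clear of the lid; width 44.6 mm confirms it. Next I'll place it.

```bash
python3 - <<'E'
from rig import bot, viewer, finish_job
from h import *
q=down(66.8); B=[510,50]
def st(t): s=bot.read_state(); print(t,round(s["clock"],2),np.round(s["ee_pos"],1),round(s["grip_width"],1),round(s["grip_force"],1),np.round(s["ft_force"],1))
bot.move_to([*B,190],q); st("over")
bot.servo_line([*B,15],speed=100); st("low")
print(bot.servo_line([*B,0],speed=15,until_force=4)); st("down")
bot.move_gripper(85); st("open")
bot.servo_line([*B,190],speed=120)
bot.servo_line([400,100,250],speed=200); st("clear")
c=viewer.read_camera("top"); hsv=cv2.cvtColor(c["image"],cv2.COLOR_BGR2HSV)
lid=(hsv[...,1]<40)&(hsv[...,2]>150)
print("lid",rect(plane(c,biggest(lid,220,140,325,212),97)))
u=proj(c,[[510,50,28]])[0]; print(u)
cv2.imwrite("pics/t2.png",cv2.resize(c["image"][100:250,200:420],None,fx=3,fy=3))
p,o=barpose(0,62,1,off=70); print(bot.ik(p,o))
E
```

```text
over 5.97 [510.   50.9 189.9] 44.2 44.1 [-0.1  0.  -1.4]
low 7.88 [510.2  50.   15.4] 44.2 44.1 [ 0.3 -0.2 -1.1]
True
down 8.7 [509.9  50.    1.8] 44.3 44.9 [-1.   0.1  6.4]
open 9.18 [509.4  50.    1.2] 84.9 0.0 [-0.8 -0.1  0.4]
clear 11.73 [400.4  99.8 249.6] 85.0 0.0 [-0.1  0.  -0.2]
lid (array([481.4419 , 288.01596], dtype=float32), np.float32(211.4892), np.float32(154.7743), np.float32(92.12281))
[353.34102484 168.55551427]
[ 0.77010283  0.02909055  2.16095336 -0.53679921  0.63761967  1.09085284]
```

View pics/t2.png

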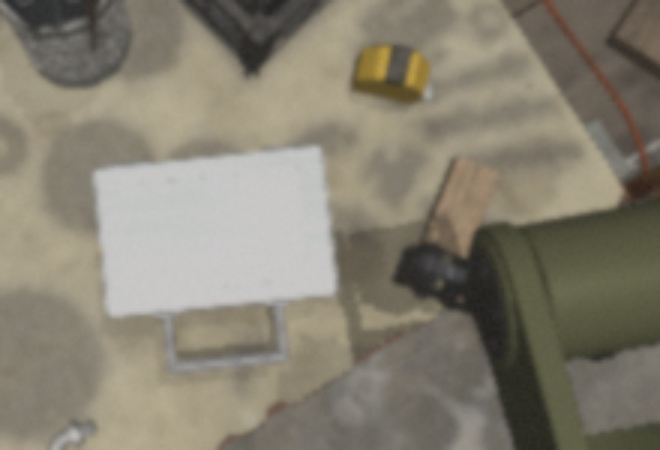

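The block lies flat on the bare top at about (460,205) in the crop. The lid is shut, and the bar middle at (275.7,220.4) in the full image corresponds to about (366,279), as planned. I'll go to the bar pre-grasp and check it with the wrist camera.

```bash
python3 - <<'E'
from rig import bot, viewer, finish_job
from h import *
bot.move_gripper(40)
p,o=barpose(0,62,1,off=90); print(p,bot.ik(p,o))
bot.move_to(p,o)
s=bot.read_state(); w=viewer.read_camera("wrist"); print(s["clock"],s["ee_pos"],s["grip_width"])
M=np.array(w["mount"]); T=np.eye(4); T[:3,:3]=rot(s["tool_rot"]).as_matrix(); T[:3,3]=s["ee_pos"]
C=T@M; w["eye"]=C[:3,3]; w["attitude"]=quat(R.from_matrix(C[:3,:3]))
WY=np.cross(Z,WX); P=proj(w,[barpos(0)+k*WY for k in(-50,0,50)]); print(P)
im=w["image"].copy()
for a in P: 
    if abs(a).max()<2000: cv2.circle(im,tuple(int(x) for x in a),4,(0,0,255),1)
cv2.imwrite("pics/w2.png",im)
c=viewer.read_camera("scene"); cv2.imwrite("pics/s2.png",cv2.resize(c["image"][60:310,150:430],None,fx=2,fy=2))
E
```

```text
[333.23699666 278.84897806 153.68927909] [ 0.78768852 -0.01995831  2.15951911 -0.5107825   0.68862536  1.0703402 ]
14.1 [333.46063634 278.76634312 153.8582817 ] 39.94269129126332
[[248.68246857 271.35410206]
 [248.6694497  205.9292066 ]
 [248.65472627 131.93822257]]
```

View pics/w2.png

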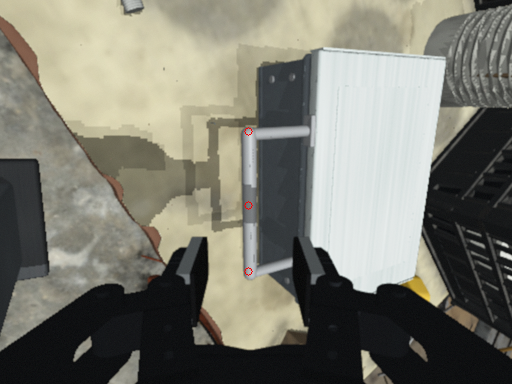

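View pics/s2.png

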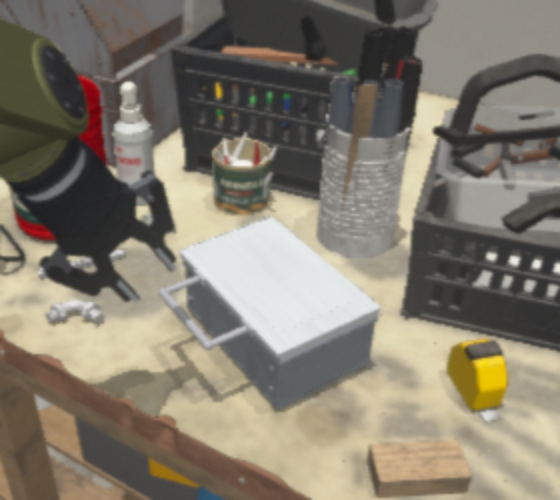

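The wrist view shows the bar at u≈249, v 132–272, right on the predicted circles and centred between the fingers. The block lies flat. I'll grip the bar and lift along the arc.

```bash
python3 - <<'E'
from rig import bot, viewer, finish_job
from h import *
def st(t): s=bot.read_state(); print(t,round(s["clock"],2),np.round(s["ee_pos"],1),round(s["grip_width"],1),round(s["grip_force"],1),np.round(s["ft_force"],1),np.round(s["moment"],2))
p,o=barpose(0,62,1,back=21)
print(bot.servo_line(p,o,speed=80,until_force=10)); st("at")
bot.move_gripper(0,grip_force=50); st("grip")
if 7<bot.read_state()["grip_width"]<14:
    for a in np.arange(5,61,5.):
        p,o=barpose(a,62+a*0.5,1,back=21)
        bot.servo_line(p,o,speed=35)
        st(a)
        if np.abs(bot.read_state()["ft_force"]).max()>50: print("STOP"); break
    w=viewer.read_camera("scene"); cv2.imwrite("pics/s3.png",cv2.resize(w["image"][20:310,150:430],None,fx=2,fy=2))
    w=viewer.read_camera("top"); cv2.imwrite("pics/t3.png",w["image"])
E
```

```text
False
at 15.5 [376.4 281.8  72.8] 39.9 0.0 [-0.3 -0.7  0.8] [-0.    0.23 -0.01]
grip 15.89 [375.9 281.7  72.4] 8.2 48.7 [-5.7  0.9  1.2] [0.14 0.88 0.19]
5.0 16.49 [375.7 281.6  87.9] 8.3 48.9 [-4.1  2.7 -3.3] [0.38 1.06 0.28]
10.0 17.09 [376.8 281.7 103.4] 8.5 48.9 [-4.8  5.1 -3.7] [0.48 1.34 0.35]
15.0 17.69 [379.2 281.9 118.8] 8.0 48.9 [-9.   4.2 -1.4] [0.46 1.54 0.31]
20.0 18.29 [383.  282.2 133.7] 7.8 48.9 [-9.3  5.2 -1.3] [0.57 1.76 0.29]
25.0 18.88 [388.  282.5 148.5] 8.3 49.0 [-14.    3.9   1.4] [0.54 2.15 0.24]
30.0 19.48 [394.4 283.  162.5] 8.1 49.1 [-14.5   4.2   2.4] [0.48 2.45 0.29]
35.0 20.07 [402.  283.7 176.3] 8.2 49.3 [-17.5   2.8   6.3] [0.33 2.79 0.16]
40.0 20.66 [410.9 284.3 189.2] 8.3 49.4 [-19.2   2.9   8.6] [0.36 3.04 0.23]
45.0 21.25 [420.9 285.1 201.5] 8.2 49.4 [-20.    0.8  13.1] [0.26 3.22 0.17]
50.0 21.84 [432.1 286.  213. ] 8.2 49.4 [-20.1   2.2  15.9] [0.15 3.1  0.08]
55.0 22.43 [444.  286.9 223. ] 8.1 49.3 [-18.1   1.9  16.2] [0.31 3.11 0.14]
60.0 23.02 [457.  287.9 232.1] 8.2 49.1 [-16.4   3.4  18.2] [0.47 2.87 0.09]
```

```bash
ls pics
```

```text
crop1.png
s1.png
s2.png
s3.png
scene0.png
t2.png
t3.png
top0.png
w1.png
w2.png
```

```bash
python3 - <<'E'
from rig import bot, viewer, finish_job
from h import *
s=bot.read_state(); A=rot(s["tool_rot"]).as_matrix()
for b in(15,21,25):
    d=HINGE-(np.array(s["ee_pos"])-b*A[:,2]); print(b,np.hypot(d@WX,d[2]),np.degrees(np.arctan2(-d[2],d@WX)))
print(s["ft_force"],s["grip_width"],s["clock"],np.degrees(np.arcsin(-A[2,2])))
E
```

```text
15 182.09928502347103 59.006591731547395
21 187.15770007039924 60.00807376433825
25 190.56033493391521 60.64606468225618
[-16.87147544   2.47166602  18.15287292] 7.946221893755377 23.125 87.95163532250137
```

View pics/s3.png

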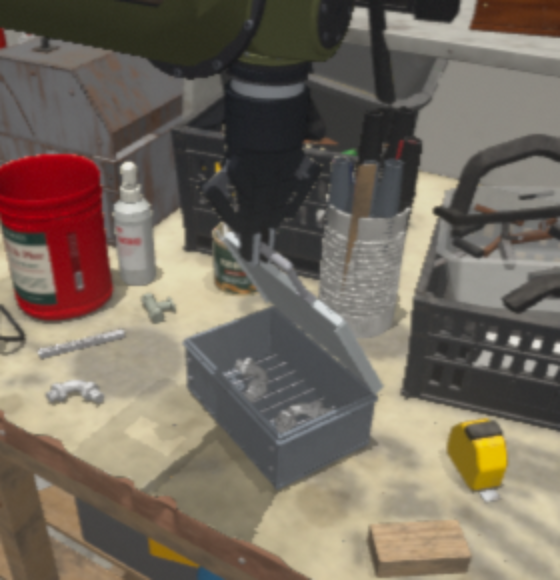

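The scene view shows the lid open, held by its bar at about (255,245), with the block flat at (420,545) and the neighbours unmoved. Kinematics give a lid angle of 60° ±1, with a radius of 187 mm (185 nominal). I'll let it settle and hand it in.

```bash
python3 - <<'E'
from rig import bot, viewer, finish_job
bot.dwell(0.7); s=bot.read_state(); print(s["ee_pos"],s["ft_force"],s["grip_force"]); print(finish_job())
E
```

```text
[456.88528998 287.887683   232.08546384] [-16.17541072   2.19715136  18.17671454] 49.08723056316376
the job is handed in; nothing more can be done
None
```

The sanding block lies flat on the bare worktop, and the gripper is holding the washer lid at about 60° from closed (from the arm's position, about ±1°); the elbow, valve and tape measure look unmoved in the last picture, and the job is handed in, with no verdict returned.

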